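# Crosswise tightening of an infusion vessel's cover knobs

### The arm

A 6-joint arm with a two-finger parallel gripper is mounted at the origin on the work surface. World frame = base frame: x ahead of the robot, y to its left, z up, the work surface at z = 0. Lengths are in m, angles in rad, forces in N, time in s.
With the tool pointing down it reaches from about 0.25 to 0.775 m from the base axis. Payload 4 kg.
Tool frame: the origin (TCP) lies at the very end of the fingers, on their centre line; the grasp point (between the pads) lies hold_point_z behind it (hold_point_z is the distance from the TCP to the grasp point, in m); z points along the fingers, y is the direction in which the jaws open and shut (so a half turn about z gives the same grasp; the last joint's range is limited). The gripper opens to 94 mm and grips with 3 to 60 N. Pads are 16 mm wide; open, the fingers measure 119 mm over their backs; the gripper's body (75 mm by 177 mm) begins 78 mm behind the grasp point.
Start: joints at [-1.227, 0.087, 1.371, -0, 1.684, -0.103], TCP at [0.238, -0.496, 0.206] pointing down, gripper open.
Joint ranges: [-3.1, 3.1], [-0.76, 2.03], [0.27, 2.55], [-1.08, 4.22], [0.17, 2.65], [-2.57, 2.57]. Speed limits (rad/s): [2.79, 2.79, 3.14, 3.14, 3.14, 3.14].

### API

Orientations are given as [roll, pitch, yaw] about the fixed x, y, z axes, in that order (R = Rz(yaw) Ry(pitch) Rx(roll)).
In Python, from bench import * gives the robot as it stands.
- The arm moves only by the tool step_arm, never from a script. Its argument "increments" is text: rows parted by semicolons, each of 6 numbers parted by spaces: the shift along the tool's x, y, z in cm, then the turn, a rotation vector about the tool's x, y, z in rad. A call has 1 to 5 rows; each row shifts and turns the commanded pose from where the row before left it, along the tool's axes as they then stand; what a row does not reach is not made up. A row lasts 1/10 s, in which the tool goes at most 50 mm and 8.59 degrees, less where a joint would pass 70% of its speed; a pose out of reach is approached as far as the arm can. A call is refused whole if a number of a shift passes 5 or a number of a turn 0.15, either way. A call with a gripper value outside its range is refused whole. "claw" is the gripper's target within -1 to 1 (shut at 1, half-way at 0, fully open at -1), set as the call begins (left out, the last holds). The fingers move at their own pace and stop on an object; the grip force is fixed at half the most. Time passes only in rows, so rows that do not move let the fingers close. It gives the time, the measured TCP pose, the force and the opening at its end, in the units of the state.
- get_obs(): the state, without advancing time (a new reading comes with each control period).
- snapshot(name): name is "scene" or "top"; returns the picture (480x640x3 uint8, red, green, blue); there is no depth.
- calibration(name): a dict with "camera_matrix" (3x3 intrinsics, pixels), "eye" and "orientation" of the camera in the world. Camera axes: x right, y up, looking along -z (the intrinsics and any distortion apply to the point x, -y, -z); pixel columns grow to the right and rows downward; lengths in m; the calibration is good to about 2 mm. A picture is of the moment at which its call begins. calibration takes no time and is no camera call.
- close_job(): hands the job in, once; it reports no verdict.
The state is a dict: "time": time; "joint_positions": joint angles; "qvel": joint speeds; "joint_torque": joint torques, N m; "tool_pos": TCP position; "ee_rot": TCP orientation; "wrist_force": force on the tool from outside, world axes, zero at the start; "wrist_torque": the same for the moment, N m; "width": finger opening in m.
Only numpy, scipy, OpenCV 4.12 (cv2) and the standard library are available. Lean on these libraries where they do the work, as an engineer would, in place of code of your own. Each camera call takes 0.05 s, during which the arm holds its last target. There are 200 camera calls.

### The job

Hand-tighten the four coloured knobs on the vessel's cover crosswise, in two rounds, always doing a knob and then the one straight across from it before the other pair, and letting go of each knob in between: in the first round turn each knob clockwise only until it is just snug, and when all four are snug go round again in the same crosswise way until all four are firmly hand-tight. Feel the resistance and do not overtighten, or the glass in the cover cracks; do not lean on the cover, leave the other things on the table alone, and take your hand away at the end.

Things in the scene. Friction and masses are not known exactly. Their poses are not given: they have to be found in the camera images.
- vessel: low round stainless vessel, 232 mm across its flange, 97 mm tall, bolted down; copper band, small tap on its -x side. Origin: centre of its underside.
- cover: round metal cover with a dark glass window, 224 mm across, 10 mm thick, already in place on the vessel's black rubber seal; its flat top is about 110 mm above the table. Origin: centre of its underside. It does not move visibly.
- knob1: Red round knob, across from the yellow one, 90 mm from the cover's centre. Origin: on its upright axis at mid-height of the grip, 142 mm above the table; the frame does not turn with it. All knobs: springy rubber grip 56 mm wide, 30 mm tall, straight-sided, any grip direction; top 15 mm above the origin; turns in place. Clockwise from above drives a steel foot under it on to the cover.
- knob2: Blue round knob, across from the green one, 90 mm from the cover's centre. Origin: on its upright axis at mid-height of the grip, 142 mm above the table; the frame does not turn with it. All knobs start loose, 0.15 to 0.8 rad short of touching (unknown, each its own). Held torque after a clockwise turn: 0.57 N m loose (thread drag; the grip winds up 0.11 rad first), then 0.57 + 0.0032 x clamping force in N.
- knob3: Yellow round knob, across from the red one, 90 mm from the cover's centre. Origin: on its upright axis at mid-height of the grip, 142 mm above the table; the frame does not turn with it. All knobs: past the touch the torque grows slowly at first, then about 1.1 N m per rad of hand turn. Just snug: about 40 N clamping, 0.70 N m (10 to 85 N, 0.60 to 0.84 N m); some 0.2 to 0.3 rad past the touch.
- knob4: Green round knob, across from the blue one, 90 mm from the cover's centre. Origin: on its upright axis at mid-height of the grip, 142 mm above the table; the frame does not turn with it. All knobs: firmly hand-tight: about 145 N clamping, 1.03 N m (100 to 190 N, 0.89 to 1.17 N m); above 230 N (1.3 N m) the glass cracks. A released knob springs back 0.1 to 0.2 rad but keeps its clamping.
- flask1: small conical glass flask (72 mm wide, 108 mm tall) with a blue-bulbed pipette in its neck, 192 mm tall in all, loose, a bystander to be left alone. Origin: centre of its underside.
- flask2: a second flask like flask1, loose, a bystander to be left alone. Origin: centre of its underside.
- spanner: open-ended steel spanner, 170 mm long, lying flat, loose, a bystander to be left alone. Origin: at its middle, underside.
- spare_seal: black rubber ring, 90 mm wide, 6 mm high, loose, a bystander to be left alone. Origin: centre of its underside.
- bung: cork cask bung, 42 mm wide, 35 mm tall, loose, a bystander to be left alone. Origin: centre of its underside.
- tasting_cup: white ceramic cup, 72 mm wide, 70 mm tall, loose, a bystander to be left alone. Origin: centre of its underside.
- sample_jar: amber jar with brass cap, 60 mm wide, 90 mm tall, loose, a bystander to be left alone. Origin: centre of its underside.
- spare_knob: loose black knob like those on the cover, 56 mm wide, 40 mm tall, loose, a bystander to be left alone. Origin: centre of its underside.

How it is judged:
By the outcome, as a careful person would: the job done as asked, in the order asked, and still so for the second after the job is handed in, with the robot touching nothing.
It also fails if it takes over 72 s, if anything falls off the work surface, if the arm or the gripper's body presses on something with over 40 N, if the wrist force passes 120 N, or if a joint passes its speed limit or range.

## Working session

There is one attempt and no reset: what is moved stays moved. The work goes in short steps, Python scripts to look and compute and a tool call to move; the robot and the scene stay as the last step left them, time stands still between calls to the robot, and variables do not carry over. Pictures are saved under pics/ and viewed, about 8 in all and at most 12, crops included, and the job is handed in when it is done.

Besides the shell and the picture viewer there is one more tool, called after "Request:" as name(argument=value, ...) on one line, values as JSON. step_arm: Moves the arm, as the interface text tells. Its arguments: {"type":"object","properties":{"increments":{"type":"string"},"claw":{"type":"number"}},"required":["increments"]}

```bash
ls; mkdir -p pics; python3 - <<'E'
from bench import *
import cv2
o=get_obs();print(o)
for n in("scene","top"):
    im=snapshot(n);cv2.imwrite(f"pics/{n}0.png",im[:,:,::-1]);print(n,calibration(n))
E
```

```text
pics
{'time': 0.0, 'joint_positions': array([-1.22709013e+00,  8.79376421e-02,  1.37223133e+00, -1.21757859e-05,
        1.68355409e+00, -1.03093046e-01]), 'qvel': array([-0.00066981,  0.00021793,  0.00051945,  0.00135236,  0.0002533 ,
       -0.00100457]), 'joint_torque': array([-4.61646891e-05, -3.40181279e+01, -3.02426004e+01,  7.16618495e-02,
        3.30184679e-02, -1.72369869e-04]), 'tool_pos': array([ 0.23746082, -0.49551037,  0.20432526]), 'ee_rot': array([-3.13947231e+00, -2.07204460e-04,  4.46797668e-01]), 'wrist_force': array([ 0.16468972,  0.11550472, -0.24391634]), 'wrist_torque': array([ 0.02455175,  0.00352624, -0.04505782]), 'width': 0.09410316968205171}
scene {'camera_matrix': array([[497.73208778,   0.        , 324.90902943],
       [  0.        , 497.73208778, 236.4883583 ],
       [  0.        ,   0.        ,   1.        ]]), 'eye': array([1.10739918, 0.72043398, 1.17634331]), 'orientation': array([ 0.6812528 , -0.01064358,  2.54595078])}
top {'camera_matrix': array([[467.12832208,   0.        , 318.81421127],
       [  0.        , 467.12832208, 238.35344176],
       [  0.        ,   0.        ,   1.        ]]), 'eye': array([0.44366819, 0.02627687, 1.23799171]), 'orientation': array([ 0.13976042,  0.00381793, -1.57576917])}
```

View pics/top0.png

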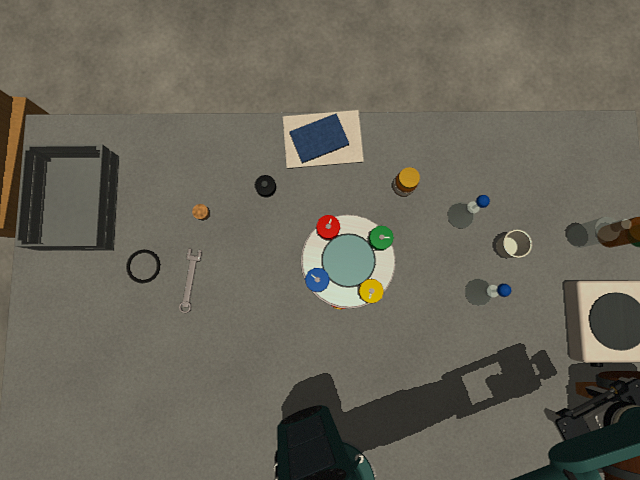

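View pics/scene0.png

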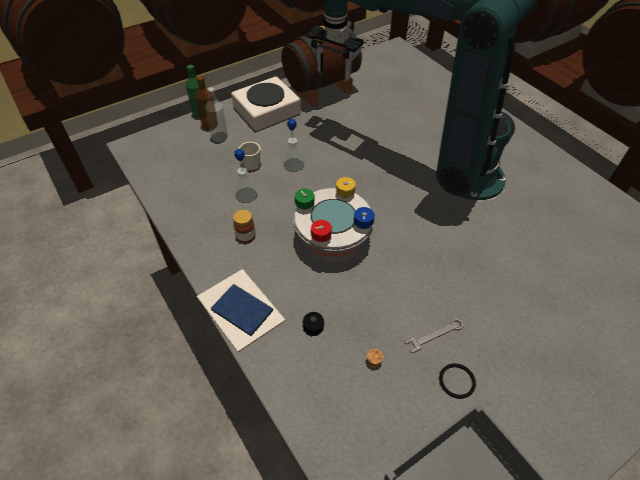

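```bash
cat > h.py <<'E'
from bench import *
import numpy as np,cv2
from scipy.spatial.transform import Rotation as R
H={'red':[(0,6),(174,180)],'yellow':[(20,28)],'green':[(55,75)],'blue':[(105,118)]}
def ray(c,u,v):
    k=c['camera_matrix'];d=np.array([(u-k[0,2])/k[0,0],-(v-k[1,2])/k[1,1],-1])
    return R.from_euler('xyz',c['orientation']).apply(d)
def pt(c,u,v,z):
    d=ray(c,u,v);return c['eye']+d*(z-c['eye'][2])/d[2]
def tri(c1,p1,c2,p2):
    a,b=ray(c1,*p1),ray(c2,*p2);s=np.linalg.lstsq(np.c_[a,-b],c2['eye']-c1['eye'],rcond=None)[0]
    A=c1['eye']+a*s[0];B=c2['eye']+b*s[1];return (A+B)/2,np.linalg.norm(A-B)
E
python3 - <<'E'
from h import *
import bench
print([ (n,getattr(bench,n)) for n in dir(bench) if not n.startswith('_') and not callable(getattr(bench,n))][:20])
pk={'top':{'red':(328,226),'green':(381,237),'yellow':(371,291),'blue':(317,280)},'scene':{'red':(321,230),'green':(304,198),'yellow':(345,187),'blue':(364,217)}}
P={}
for n in pk:
    im=cv2.imread(f'pics/{n}0.png');h=cv2.cvtColor(im,cv2.COLOR_BGR2HSV)
    for c,(u,v) in pk[n].items():
        w=h[v-16:v+17,u-16:u+17].astype(int)
        ring=w[13:20,13:20].reshape(-1,3); ring=ring[ring[:,1]>120]; hue=np.median(ring[:,0])
        dh=np.abs((w[:,:,0]-hue+90)%180-90); m=((dh<8)&(w[:,:,1]>110)).astype(np.uint8)
        k=max(cv2.findContours(m,0,2)[0],key=cv2.contourArea)
        # bright = top face
        V=np.median(w[m>0][:,2])
        (x,y),r=cv2.minEnclosingCircle(k);M=cv2.moments(k)
        q=(M['m10']/M['m00']+u-16,M['m01']/M['m00']+v-16);P[n,c]=q
        print(n,c,hue,V,np.round(q,1),(x+u-16,y+v-16,r),np.round(pt(calibration(n),*q,.150),4))
for c in pk['top']:print(c,tri(calibration('top'),P['top',c],calibration('scene'),P['scene',c]))
for n in('scene','top'):
    g=cv2.imread(f'pics/{n}0.png'); u,v=(348,260) if n=='top' else (333,217)
    cv2.imwrite(f'pics/c_{n}.png',cv2.resize(g[v-50:v+50,u-50:u+50],None,fx=6,fy=6,interpolation=2))
E
```

```text
[('hold_point_z', 0.0188)]
top red 2.0 194.0 [327.7 226.8] (327.81325340270996, 226.84638595581055, 12.56456184387207) [0.6242 0.0086 0.15  ]
top green 65.0 129.0 [380.7 237.4] (380.61650466918945, 237.59708786010742, 12.397981643676758) [ 0.5981 -0.1158  0.15  ]
top yellow 24.5 207.0 [370.7 290.6] (370.6385545730591, 290.75903606414795, 12.640951156616211) [ 0.474  -0.0899  0.15  ]
top blue 107.0 148.0 [316.9 279.3] (316.93661975860596, 279.03521156311035, 12.141505241394043) [0.5006 0.0345 0.15  ]
scene red 1.0 193.0 [320.8 230.5] (320.6428575515747, 230.5, 11.430903434753418) [0.6291 0.0145 0.15  ]
scene green 65.0 116.0 [304.2 198.4] (304.29310417175293, 198.29310417175293, 10.410609245300293) [ 0.6024 -0.1096  0.15  ]
scene yellow 21.0 189.5 [345.3 186.7] (345.3872184753418, 186.5150375366211, 10.620417594909668) [ 0.4783 -0.0831  0.15  ]
scene blue 110.0 132.0 [363.4 217.4] (363.5, 217.5, 10.977349281311035) [0.5057 0.0404 0.15  ]
red (array([0.62540614, 0.00865341, 0.14181154]), np.float64(0.00047248010440177987))
green (array([ 0.59884349, -0.11642349,  0.14214633]), np.float64(0.0010292537403082365))
yellow (array([ 0.47370533, -0.09019618,  0.14164986]), np.float64(0.0015841434640372235))
blue (array([0.50093338, 0.03473458, 0.14164981]), np.float64(0.000389088841804435))
```

```bash
cat >> h.py <<'E'
K={'red':(.6252,.0082),'yellow':(.4742,-.0898),'green':(.5987,-.1163),'blue':(.5007,.0347)}
def plan(*wps):
    "wps: (x,y,z,yaw) ; prints rows from the present pose"
    o=get_obs();p=o['tool_pos'].copy();a=o['ee_rot'][2];rows=[]
    print('t',o['time'].__round__(2),p.round(4),o['ee_rot'].round(3),'q6',o['joint_positions'][5].round(3),'q1',o['joint_positions'][0].round(3))
    for w in wps:
        t=np.array(w[:3]);da=(w[3]-a+np.pi)%(2*np.pi)-np.pi
        n=max(1,int(np.ceil(max(np.linalg.norm(t-p)/.046,abs(da)/.14))))
        for i in range(n):
            d=(t-p)/n*100;c,s=np.cos(a),np.sin(a)
            rows.append([c*d[0]+s*d[1],s*d[0]-c*d[1],-d[2],0,0,-da/n]);a+=da/n
        p=t
    rows=np.round(rows,2)+0.
    for i in range(0,len(rows),5):print('; '.join(' '.join(f'{v:g}' for v in r) for r in rows[i:i+5]))
E
python3 - <<'E'
from h import *
plan((.2375,-.4955,.29,.447),(*K['red'],.26,2.48),(*K['red'],.19,2.48))
E
```

```text
t 0.1 [ 0.2375 -0.4955  0.2044] [-3.14  -0.     0.447] q6 -0.103 q1 -1.227
0 0 -4.28 0 0 0; 0 0 -4.28 0 0 0; 3.78 -1.91 0.2 0 0 -0.14; 4.01 -1.38 0.2 0 0 -0.14; 4.16 -0.83 0.2 0 0 -0.14
4.23 -0.26 0.2 0 0 -0.14; 4.23 0.31 0.2 0 0 -0.14; 4.14 0.88 0.2 0 0 -0.14; 3.99 1.43 0.2 0 0 -0.14; 3.76 1.96 0.2 0 0 -0.14
3.46 2.45 0.2 0 0 -0.14; 3.09 2.89 0.2 0 0 -0.14; 2.68 3.29 0.2 0 0 -0.14; 2.21 3.62 0.2 0 0 -0.14; 1.7 3.88 0.2 0 0 -0.14
1.16 4.08 0.2 0 0 -0.14; 0.6 4.2 0.2 0 0 -0.14; 0 0 3.5 0 0 0; 0 0 3.5 0 0 0
```

Request:
step_arm(increments="0 0 -4.3 0 0 0; 0 0 -4.3 0 0 0; 3.8 -1.9 0.2 0 0 -0.135; 4 -1.4 0.2 0 0 -0.135; 4.2 -0.8 0.2 0 0 -0.135", claw=-1)

```text
time: 0.6
tool_pos: [0.3163, -0.3942, 0.2853]
ee_rot: [3.142, -0.0, 0.856]
wrist_force: [0.9, -1.3, -0.4]
width: 0.0941
```

Request:
step_arm(increments="4.2 -0.3 0.2 0 0 -0.135; 4.2 0.3 0.2 0 0 -0.135; 4.1 0.9 0.2 0 0 -0.135; 4 1.4 0.2 0 0 -0.135; 3.8 2 0.2 0 0 -0.135")

```text
time: 1.1
tool_pos: [0.4455, -0.226, 0.275]
ee_rot: [-3.141, -0.0, 1.532]
wrist_force: [0.0, -0.4, -0.1]
width: 0.0943
```

Request:
step_arm(increments="3.5 2.4 0.2 0 0 -0.135; 3.1 2.9 0.2 0 0 -0.135; 2.7 3.3 0.2 0 0 -0.135; 2.2 3.6 0.2 0 0 -0.135; 1.7 3.9 0.2 0 0 -0.135")

```text
time: 1.6
tool_pos: [0.5754, -0.058, 0.2648]
ee_rot: [-3.141, -0.001, 2.208]
wrist_force: [0.2, -0.4, 0.2]
width: 0.0943
```

Request:
step_arm(increments="1.2 4.1 0.2 0 0 -0.135; 0.6 4.2 0.2 0 0 -0.135; 0 0 3 0 0 0; 0 0 3 0 0 0")

```text
time: 2.0
tool_pos: [0.6279, 0.0092, 0.2005]
ee_rot: [3.141, 0.001, 2.474]
wrist_force: [-0.4, -0.0, -1.1]
width: 0.0941
```

```bash
python3 - <<'E'
from h import *
for n,u,v in(('scene',325,205),('top',340,250)):
    g=snapshot(n)[:,:,::-1];cv2.imwrite(f'pics/a_{n}.png',cv2.resize(g[v-70:v+70,u-90:u+90],None,fx=4,fy=4,interpolation=2))
plan((*K['red'],.16,2.48),(*K['red'],.124,2.48))
o=get_obs();print(o['wrist_torque'],o['wrist_force'])
E
```

```text
t 2.1 [0.624  0.0084 0.1947] [-3.135 -0.01   2.473] q6 -0.979 q1 -0.077
-0.1 0.06 3.47 0 0 -0.01; 0 0 3.6 0 0 0
[ 0.00491946 -0.07013152  0.0215958 ] [ 0.02743384 -0.76828532 -0.53612277]
```

View pics/a_scene.png

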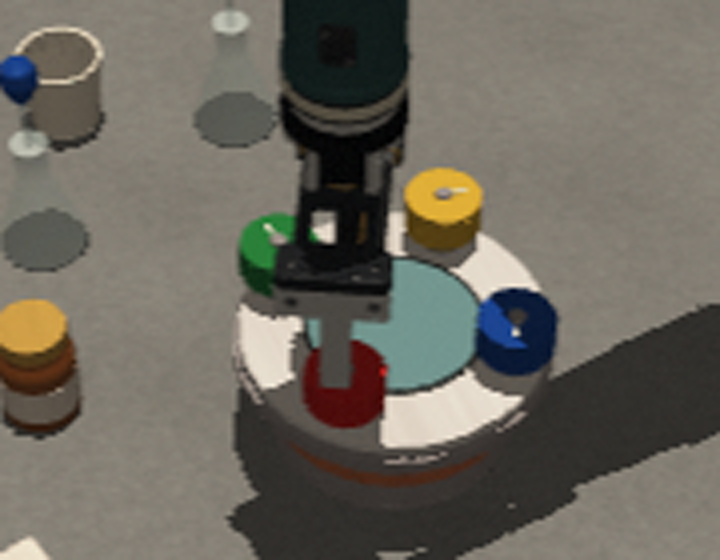

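The gripper is above the red knob (crop pixel about 345,380), centred on it and clear of the green one. I'll descend and grip.

Request:
step_arm(increments="0 0.05 3.5 0 0 0; 0 0 3 0 0 0; 0 0 0.5 0 0 0; 0 0 0 0 0 0")

```text
time: 2.5
tool_pos: [0.6269, 0.0077, 0.1316]
ee_rot: [-3.141, -0.001, 2.471]
wrist_force: [0.1, 0.2, 1.2]
width: 0.0941
```

Request:
step_arm(increments="0 0 0 0 0 0; 0 0 0 0 0 0; 0 0 0 0 0 0; 0 0 0 0 0 0; 0 0 0 0 0 0", claw=1)

```text
time: 3.0
tool_pos: [0.6274, 0.008, 0.132]
ee_rot: [3.141, 0.001, 2.472]
wrist_force: [0.3, -0.4, 0.1]
width: 0.0575
```

```bash
cat >> h.py <<'E'
def st():
    o=get_obs();print('t',round(float(o['time']),2),o['tool_pos'].round(4),o['ee_rot'].round(3),'F',o['wrist_force'].round(2),'T',o['wrist_torque'].round(3),'q6',o['joint_positions'][5].round(3),'tau6',o['joint_torque'][5].round(3),'w',round(float(o['width']),4))
E
python3 -c "from h import *
st()"
```

```text
t 3.0 [0.6274 0.008  0.132 ] [3.141e+00 1.000e-03 2.472e+00] F [ 0.26 -0.41  0.07] T [ 0.026 -0.119 -0.023] q6 -0.979 tau6 0.0 w 0.0575
```

Request:
step_arm(increments="0 0 0 0 0 0; 0 0 0 0 0 0; 0.16 -0.12 0.7 0 0 0; 0 0 0 0 0 0", claw=-1)

```text
time: 3.4
tool_pos: [0.6242, 0.0081, 0.1229]
ee_rot: [-3.14, -0.002, 2.472]
wrist_force: [0.2, -0.1, -0.7]
width: 0.0861
```

Request:
step_arm(increments="0 0 0 0 0 0; 0 0 0 0 0 0; 0 0 0 0 0 0; 0 0 0 0 0 0; 0 0 0 0 0 0", claw=1)

```text
time: 3.9
tool_pos: [0.6259, 0.0089, 0.1247]
ee_rot: [3.139, 0.001, 2.472]
wrist_force: [2.0, 2.1, 0.5]
width: 0.0556
```

Request:
step_arm(increments="0 0 0 0 0 0; 0 0 0 0 0 0")

```text
time: 4.1
tool_pos: [0.6259, 0.0089, 0.1247]
ee_rot: [3.139, 0.001, 2.472]
wrist_force: [3.2, 2.7, -0.4]
width: 0.0558
```

```bash
python3 -c "from h import *
st()"
```

```text
t 4.1 [0.6259 0.0089 0.1247] [3.139e+00 1.000e-03 2.472e+00] F [ 3.22  2.68 -0.44] T [ 0.543 -0.701 -0.057] q6 -0.979 tau6 -0.007 w 0.0558
```

Request:
step_arm(increments="0 0 0 0 0 0.1; 0 0 0 0 0 0.1; 0 0 0 0 0 0; 0 0 0 0 0 0")

```text
time: 4.5
tool_pos: [0.6258, 0.0088, 0.1247]
ee_rot: [3.14, 0.0, 2.275]
wrist_force: [3.9, 3.8, -0.1]
width: 0.0552
```

```bash
python3 -c "from h import *
st()"
```

```text
t 4.5 [0.6258 0.0088 0.1247] [3.14  0.    2.275] F [ 3.93  3.79 -0.08] T [ 0.618 -0.834  0.572] q6 -0.782 tau6 0.565 w 0.0552
```

Request:
step_arm(increments="0 0 0 0 0 0.1; 0 0 0 0 0 0; 0 0 0 0 0 0")

```text
time: 4.8
tool_pos: [0.6258, 0.0087, 0.1247]
ee_rot: [3.14, 0.0, 2.175]
wrist_force: [3.8, 3.6, -0.2]
width: 0.0555
```

```bash
python3 -c "from h import *
st()"
```

```text
t 4.8 [0.6258 0.0087 0.1247] [3.14  0.    2.175] F [ 3.81  3.58 -0.25] T [ 0.558 -0.762  0.55 ] q6 -0.681 tau6 0.597 w 0.0555
```

Request:
step_arm(increments="0 0 0 0 0 0.1; 0 0 0 0 0 0; 0 0 0 0 0 0")

```text
time: 5.1
tool_pos: [0.6257, 0.0086, 0.1247]
ee_rot: [3.14, 0.0, 2.075]
wrist_force: [4.1, 3.2, -0.8]
width: 0.0553
```

```bash
python3 -c "from h import *
st()"
```

```text
t 5.1 [0.6257 0.0086 0.1247] [3.14  0.    2.075] F [ 4.1   3.18 -0.84] T [ 0.544 -0.75   0.642] q6 -0.582 tau6 0.596 w 0.0553
```

Request:
step_arm(increments="0 0 0 0 0 0.08; 0 0 0 0 0 0; 0 0 0 0 0 0")

```text
time: 5.4
tool_pos: [0.6257, 0.0086, 0.1247]
ee_rot: [3.14, -0.0, 1.995]
wrist_force: [4.2, 3.9, -0.4]
width: 0.0554
```

```bash
python3 -c "from h import *
st()"
```

```text
t 5.4 [0.6257 0.0086 0.1247] [ 3.14  -0.     1.995] F [ 4.2   3.88 -0.43] T [ 0.617 -0.74   0.627] q6 -0.502 tau6 0.605 w 0.0554
```

Request:
step_arm(increments="0 0 0 0 0 0.05; 0 0 0 0 0 0; 0 0 0 0 0 0")

```text
time: 5.7
tool_pos: [0.6256, 0.0086, 0.1247]
ee_rot: [3.14, -0.0, 1.945]
wrist_force: [4.4, 3.4, -1.1]
width: 0.0553
```

```bash
python3 -c "from h import *
st()"
```

```text
t 5.7 [0.6256 0.0086 0.1247] [ 3.14  -0.     1.945] F [ 4.39  3.44 -1.1 ] T [ 0.585 -0.697  0.636] q6 -0.452 tau6 0.618 w 0.0553
```

Request:
step_arm(increments="0 0 0 0 0 0.06; 0 0 0 0 0 0; 0 0 0 0 0 0")

```text
time: 6.0
tool_pos: [0.6256, 0.0086, 0.1247]
ee_rot: [3.14, -0.0, 1.886]
wrist_force: [3.5, 3.8, -0.3]
width: 0.0555
```

```bash
python3 -c "from h import *
st()"
```

```text
t 6.0 [0.6256 0.0086 0.1247] [ 3.14  -0.     1.886] F [ 3.53  3.77 -0.26] T [ 0.577 -0.769  0.665] q6 -0.392 tau6 0.612 w 0.0555
```

Request:
step_arm(increments="0 0 0 0 0 0.05; 0 0 0 0 0 0; 0 0 0 0 0 0")

```text
time: 6.3
tool_pos: [0.6255, 0.0086, 0.1246]
ee_rot: [3.14, -0.0, 1.836]
wrist_force: [3.4, 3.5, -0.5]
width: 0.0554
```

```bash
python3 -c "from h import *
st()"
```

```text
t 6.3 [0.6255 0.0086 0.1246] [ 3.14  -0.     1.836] F [ 3.42  3.46 -0.49] T [ 0.569 -0.685  0.626] q6 -0.342 tau6 0.617 w 0.0554
```

Request:
step_arm(increments="0 0 0 0 0 0.08; 0 0 0 0 0 0; 0 0 0 0 0 0")

```text
time: 6.6
tool_pos: [0.6255, 0.0086, 0.1247]
ee_rot: [3.141, -0.001, 1.756]
wrist_force: [3.6, 3.4, -0.9]
width: 0.0558
```

```bash
python3 -c "from h import *
st()"
```

```text
t 6.6 [0.6255 0.0086 0.1247] [ 3.141e+00 -1.000e-03  1.756e+00] F [ 3.6   3.36 -0.95] T [ 0.603 -0.683  0.625] q6 -0.263 tau6 0.604 w 0.0558
```

Request:
step_arm(increments="0 0 0 0 0 0.06; 0 0 0 0 0 0; 0 0 0 0 0 0")

```text
time: 6.9
tool_pos: [0.6255, 0.0085, 0.1247]
ee_rot: [3.141, -0.001, 1.696]
wrist_force: [2.8, 3.7, -0.8]
width: 0.0553
```

```bash
python3 -c "from h import *
st()"
```

```text
t 6.9 [0.6255 0.0085 0.1247] [ 3.141e+00 -1.000e-03  1.696e+00] F [ 2.85  3.69 -0.83] T [ 0.693 -0.626  0.604] q6 -0.203 tau6 0.614 w 0.0553
```

Request:
step_arm(increments="0 0 0 0 0 0.08; 0 0 0 0 0 0; 0 0 0 0 0 0")

```text
time: 7.2
tool_pos: [0.6254, 0.0086, 0.1247]
ee_rot: [3.141, -0.001, 1.617]
wrist_force: [3.1, 3.9, 0.0]
width: 0.0556
```

```bash
python3 -c "from h import *
st()"
```

```text
t 7.2 [0.6254 0.0086 0.1247] [ 3.141e+00 -1.000e-03  1.617e+00] F [3.06 3.93 0.01] T [ 0.679 -0.633  0.564] q6 -0.123 tau6 0.605 w 0.0556
```

Request:
step_arm(increments="0 0 0 0 0 0.08; 0 0 0 0 0 0; 0 0 0 0 0 0")

```text
time: 7.5
tool_pos: [0.6253, 0.0085, 0.1247]
ee_rot: [3.141, -0.001, 1.536]
wrist_force: [3.1, 4.0, -0.2]
width: 0.0554
```

```bash
python3 -c "from h import *
st()
for n,u,v in(('top',340,250),):
    g=snapshot(n)[:,:,::-1];cv2.imwrite(f'pics/b_{n}.png',cv2.resize(g[v-60:v+70,u-90:u+90],None,fx=4,fy=4,interpolation=2))
"
```

```text
t 7.5 [0.6253 0.0085 0.1247] [ 3.141e+00 -1.000e-03  1.536e+00] F [ 3.09  4.02 -0.24] T [ 0.637 -0.678  0.582] q6 -0.043 tau6 0.619 w 0.0554
```

View pics/b_top.png

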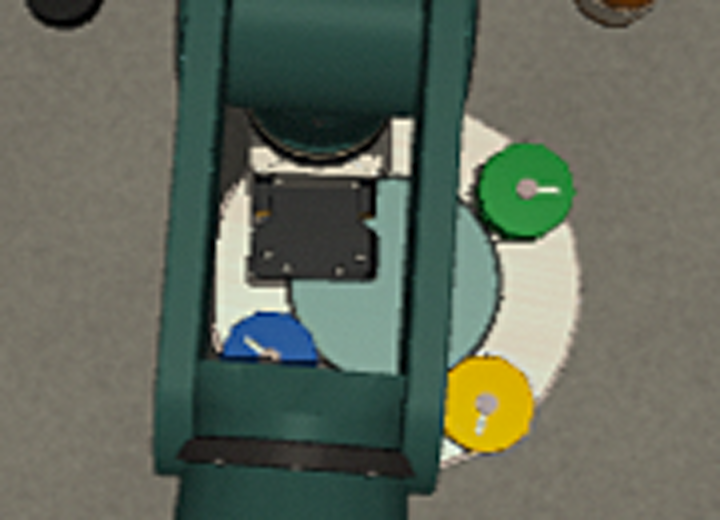

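The top view is occluded over the red knob by the arm. The green, yellow and blue knobs and their pointers can be seen (crop pixels 525,188; 487,403; 268,352). The torque still reads loose after 0.94 rad, so I'll go on in small steps.

Request:
step_arm(increments="0 0 0 0 0 0.07; 0 0 0 0 0 0; 0 0 0 0 0 0")

```text
time: 7.85
tool_pos: [0.6253, 0.0085, 0.1247]
ee_rot: [3.141, -0.001, 1.467]
wrist_force: [3.0, 3.7, -1.1]
width: 0.0556
```

```bash
python3 -c "from h import *
st()"
```

```text
t 7.85 [0.6253 0.0085 0.1247] [ 3.141e+00 -1.000e-03  1.467e+00] F [ 3.04  3.67 -1.08] T [ 0.705 -0.593  0.588] q6 0.027 tau6 0.645 w 0.0556
```

Request:
step_arm(increments="0 0 0 0 0 0.07; 0 0 0 0 0 0; 0 0 0 0 0 0")

```text
time: 8.15
tool_pos: [0.6252, 0.0085, 0.1247]
ee_rot: [3.141, -0.001, 1.397]
wrist_force: [2.5, 4.4, 0.7]
width: 0.0555
```

```bash
python3 -c "from h import *
st()
for n,u,v in(('scene',322,225),):
    g=snapshot(n)[:,:,::-1];cv2.imwrite(f'pics/b_{n}.png',cv2.resize(g[v-50:v+50,u-60:u+60],None,fx=6,fy=6,interpolation=2))
"
```

```text
t 8.15 [0.6252 0.0085 0.1247] [ 3.141e+00 -1.000e-03  1.397e+00] F [2.48 4.41 0.67] T [ 0.697 -0.563  0.674] q6 0.097 tau6 0.679 w 0.0555
```

View pics/b_scene.png

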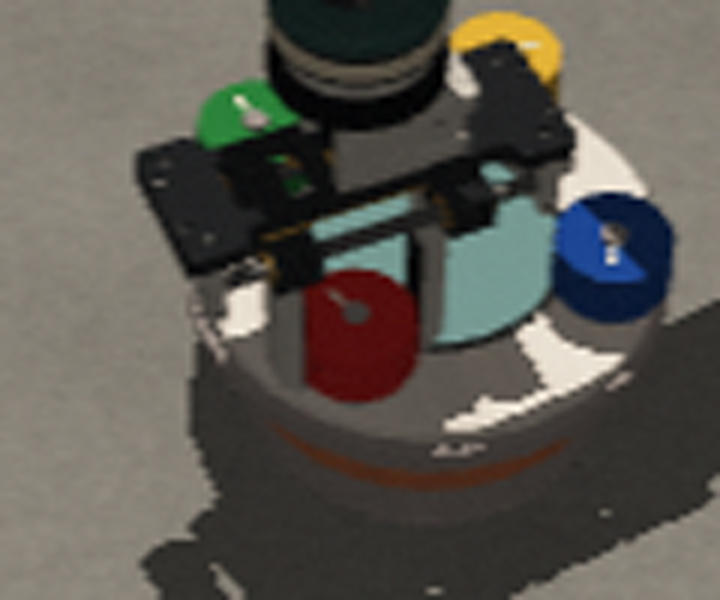

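The fingers straddle the red knob (crop pixel 355,335), whose pointer has turned with them. Joint torque is now rising (0.619, 0.645, 0.679), so a little more will make it snug.

Request:
step_arm(increments="0 0 0 0 0 0.06; 0 0 0 0 0 0; 0 0 0 0 0 0")

```text
time: 8.5
tool_pos: [0.6252, 0.0085, 0.1247]
ee_rot: [3.142, -0.001, 1.337]
wrist_force: [3.0, 4.6, 0.2]
width: 0.0554
```

```bash
python3 -c "from h import *
st()"
```

```text
t 8.5 [0.6252 0.0085 0.1247] [ 3.142e+00 -1.000e-03  1.337e+00] F [3.04 4.61 0.24] T [ 0.718 -0.562  0.714] q6 0.156 tau6 0.715 w 0.0554
```

Request:
step_arm(increments="0 0 0 0 0 0")

```text
time: 8.6
tool_pos: [0.6252, 0.0085, 0.1247]
ee_rot: [3.142, -0.001, 1.337]
wrist_force: [2.7, 3.9, 1.3]
width: 0.0557
```

```bash
python3 -c "from h import *
st()"
```

```text
t 8.6 [0.6252 0.0085 0.1247] [ 3.142e+00 -1.000e-03  1.337e+00] F [2.7  3.94 1.31] T [ 0.703 -0.535  0.702] q6 0.156 tau6 0.707 w 0.0557
```

Request:
step_arm(increments="0 0 0 0 0 0; 0 0 0 0 0 0; 0 0 0 0 0 0; 0 0 -4 0 0 0; 0 0 -4 0 0 0", claw=-1)

```text
time: 9.1
tool_pos: [0.6235, 0.0074, 0.203]
ee_rot: [-3.136, 0.002, 1.332]
wrist_force: [0.3, -0.1, 0.7]
width: 0.0917
```

```bash
python3 - <<'E'
from h import *
p=get_obs()['tool_pos']
plan((*K['yellow'],.2,1.85),(*K['yellow'],.124,1.85))
E
```

```text
t 9.1 [0.6235 0.0074 0.203 ] [-3.136e+00  2.000e-03  1.332e+00] q6 0.161 q1 -0.078
-3.25 -3.05 0.07 0 0 -0.13; -2.82 -3.44 0.07 0 0 -0.13; -2.36 -3.78 0.07 0 0 -0.13; -1.85 -4.05 0.07 0 0 -0.13; 0 0 3.8 0 0 0
0 0 3.8 0 0 0
```

Request:
step_arm(increments="-3.3 -3.1 0 0 0 -0.13; -2.8 -3.5 0 0 0 -0.13; -2.4 -3.8 0 0 0 -0.13; -1.9 -4 0 0 0 -0.13; 0 0 0 0 0 0")

```text
time: 9.6
tool_pos: [0.4713, -0.0927, 0.2046]
ee_rot: [-3.139, 0.001, 1.849]
wrist_force: [0.2, -0.3, -0.3]
width: 0.0943
```

Request:
step_arm(increments="0 0 4 0 0 0; 0 0 0 0 0 0; 0 0 0 0 0 0")

```text
time: 9.9
tool_pos: [0.4749, -0.09, 0.164]
ee_rot: [-3.139, -0.001, 1.851]
wrist_force: [-0.1, 0.8, 0.5]
width: 0.0941
```

```bash
python3 - <<'E'
from h import *
plan((*K['yellow'],.124,1.85))
E
```

```text
t 9.9 [ 0.4749 -0.09    0.164 ] [-3.139e+00 -1.000e-03  1.851e+00] q6 -0.585 q1 -0.305
0.04 -0.06 4 0 0 0
```

Request:
step_arm(increments="0 0 3.9 0 0 0; 0 0 0 0 0 0")

```text
time: 10.1
tool_pos: [0.4736, -0.0894, 0.1228]
ee_rot: [-3.136, -0.004, 1.852]
wrist_force: [-1.0, 0.1, -0.4]
width: 0.0938
```

Request:
step_arm(increments="0 0 0 0 0 0; 0 0 0 0 0 0; 0 0 0 0 0 0; 0 0 0 0 0 0; 0 0 0 0 0 0", claw=1)

```text
time: 10.6
tool_pos: [0.4757, -0.0904, 0.1263]
ee_rot: [3.14, 0.001, 1.852]
wrist_force: [-0.4, -0.4, -0.1]
width: 0.0575
```

Request:
step_arm(increments="0 0 0 0 0 0; 0 0 0 0 0 0; 0 0 0 0 0 0.1; 0 0 0 0 0 0.1; 0 0 0 0 0 0")

```text
time: 11.1
tool_pos: [0.4747, -0.0906, 0.1262]
ee_rot: [-3.141, 0.001, 1.653]
wrist_force: [-4.7, -1.6, 5.4]
width: 0.0556
```

```bash
python3 -c "from h import *
st()"
```

```text
t 11.1 [ 0.4747 -0.0906  0.1262] [-3.141e+00  1.000e-03  1.653e+00] F [-4.67 -1.61  5.42] T [-0.245  0.753  0.589] q6 -0.387 tau6 1.021 w 0.0556
```

Request:
step_arm(increments="0 0 0 0 0 0.12; 0 0 0 0 0 0; 0 0 0 0 0 0")

```text
time: 11.4
tool_pos: [0.4745, -0.0906, 0.1262]
ee_rot: [-3.14, 0.001, 1.535]
wrist_force: [-4.6, -1.4, 5.9]
width: 0.0557
```

```bash
python3 -c "from h import *
st()"
```

```text
t 11.4 [ 0.4745 -0.0906  0.1262] [-3.140e+00  1.000e-03  1.535e+00] F [-4.56 -1.38  5.86] T [-0.184  0.834  0.538] q6 -0.269 tau6 0.601 w 0.0557
```

Request:
step_arm(increments="0 0 0 0 0 0.08; 0 0 0 0 0 0; 0 0 0 0 0 0")

```text
time: 11.7
tool_pos: [0.4743, -0.0906, 0.1261]
ee_rot: [-3.14, 0.001, 1.455]
wrist_force: [-6.0, -0.8, 6.0]
width: 0.0556
```

```bash
python3 -c "from h import *
st()"
```

```text
t 11.7 [ 0.4743 -0.0906  0.1261] [-3.140e+00  1.000e-03  1.455e+00] F [-5.97 -0.77  6.05] T [-0.189  0.867  0.57 ] q6 -0.189 tau6 0.617 w 0.0556
```

Request:
step_arm(increments="0 0 0 0 0 0.08; 0 0 0 0 0 0; 0 0 0 0 0 0")

```text
time: 12.0
tool_pos: [0.4742, -0.0906, 0.1262]
ee_rot: [-3.14, 0.001, 1.375]
wrist_force: [-5.1, -1.9, 6.4]
width: 0.0557
```

```bash
python3 -c "from h import *
st()"
```

```text
t 12.0 [ 0.4742 -0.0906  0.1262] [-3.140e+00  1.000e-03  1.375e+00] F [-5.11 -1.92  6.43] T [-0.188  0.982  0.596] q6 -0.109 tau6 0.618 w 0.0557
```

Request:
step_arm(increments="0 0 0 0 0 0.08; 0 0 0 0 0 0; 0 0 0 0 0 0")

```text
time: 12.3
tool_pos: [0.4741, -0.0906, 0.1262]
ee_rot: [-3.14, 0.002, 1.295]
wrist_force: [-6.5, 0.2, 7.8]
width: 0.0557
```

```bash
python3 -c "from h import *
st()"
```

```text
t 12.3 [ 0.4741 -0.0906  0.1262] [-3.140e+00  2.000e-03  1.295e+00] F [-6.53  0.2   7.8 ] T [-0.208  1.044  0.631] q6 -0.029 tau6 0.627 w 0.0557
```

Request:
step_arm(increments="0 -0.05 -0.05 0 0 0.07; 0 0 0 0 0 0; 0 0 0 0 0 0")

```text
time: 12.6
tool_pos: [0.4739, -0.0905, 0.1262]
ee_rot: [-3.14, 0.002, 1.225]
wrist_force: [-4.8, -1.4, 5.3]
width: 0.0558
```

```bash
python3 -c "from h import *
st()"
```

```text
t 12.6 [ 0.4739 -0.0905  0.1262] [-3.140e+00  2.000e-03  1.225e+00] F [-4.82 -1.41  5.29] T [-0.306  0.909  0.67 ] q6 0.04 tau6 0.645 w 0.0558
```

Request:
step_arm(increments="0 0 0 0 0 0.06; 0 0 0 0 0 0; 0 0 0 0 0 0")

```text
time: 12.9
tool_pos: [0.4738, -0.0905, 0.1261]
ee_rot: [-3.14, 0.002, 1.165]
wrist_force: [-5.2, -1.0, 5.0]
width: 0.0555
```

```bash
python3 -c "from h import *
st()"
```

```text
t 12.9 [ 0.4738 -0.0905  0.1261] [-3.140e+00  2.000e-03  1.165e+00] F [-5.23 -0.97  5.04] T [-0.319  0.942  0.72 ] q6 0.1 tau6 0.678 w 0.0555
```

Request:
step_arm(increments="0 0 0 0 0 0.04; 0 0 0 0 0 0; 0 0 0 0 0 0")

```text
time: 13.2
tool_pos: [0.4738, -0.0905, 0.1262]
ee_rot: [-3.14, 0.002, 1.125]
wrist_force: [-5.6, -1.1, 5.9]
width: 0.0554
```

```bash
python3 -c "from h import *
st()"
```

```text
t 13.2 [ 0.4738 -0.0905  0.1262] [-3.140e+00  2.000e-03  1.125e+00] F [-5.61 -1.15  5.86] T [-0.315  0.924  0.711] q6 0.14 tau6 0.705 w 0.0554
```

Request:
step_arm(increments="0 0 0 0 0 0; 0 0 0 0 0 0; 0 0 0 0 0 0; 0 0 -4 0 0 0; 0 0 -4 0 0 0", claw=-1)

```text
time: 13.7
tool_pos: [0.4739, -0.0896, 0.2049]
ee_rot: [-3.137, 0.0, 1.122]
wrist_force: [0.9, -0.3, 0.3]
width: 0.0916
```

Request:
step_arm(increments="0 0 0 0 0 0")

```text
time: 13.8
tool_pos: [0.4781, -0.0909, 0.2124]
ee_rot: [3.129, -0.002, 1.122]
wrist_force: [0.7, 0.6, 0.4]
width: 0.0937
```

```bash
python3 - <<'E'
from h import *
plan((*K['blue'],.205,2.2),(*K['blue'],.124,2.2))
E
```

```text
t 13.8 [ 0.4781 -0.0909  0.2124] [ 3.129e+00 -2.000e-03  1.122e+00] q6 0.144 q1 -0.305
1.54 -0.43 0.09 0 0 -0.13; 1.58 -0.22 0.09 0 0 -0.13; 1.6 0 0.09 0 0 -0.13; 1.58 0.21 0.09 0 0 -0.13; 1.54 0.42 0.09 0 0 -0.13
1.47 0.63 0.09 0 0 -0.13; 1.37 0.82 0.09 0 0 -0.13; 1.25 0.99 0.09 0 0 -0.13; 0 0 4.05 0 0 0; 0 0 4.05 0 0 0
```

```bash
sed -i "s/def plan(\*wps)/def plan(*wps,start=None)/; s/^    for w in wps:/    if start is not None:p=np.array(start[:3]);a=start[3]\n    for w in wps:/" h.py; python3 - <<'E'
from h import *
plan((*K['blue'],.206,1.65),(*K['blue'],.124,1.65),start=(.4738,-.0903,.206,1.123))
E
```

```text
t 13.8 [ 0.4781 -0.0909  0.2124] [ 3.129e+00 -2.000e-03  1.122e+00] q6 0.144 q1 -0.305
3.11 -0.75 0 0 0 -0.13; 3.18 -0.33 0 0 0 -0.13; 3.2 0.09 0 0 0 -0.13; 3.16 0.51 0 0 0 -0.13; 0 0 4.1 0 0 0
0 0 4.1 0 0 0
```

Request:
step_arm(increments="3.1 -0.8 0 0 0 -0.13; 3.2 -0.3 0 0 0 -0.13; 3.2 0.1 0 0 0 -0.13; 3.2 0.5 0 0 0 -0.13; 0 0 0 0 0 0")

```text
time: 14.3
tool_pos: [0.5023, 0.0387, 0.2048]
ee_rot: [-3.141, -0.002, 1.648]
wrist_force: [0.3, -0.2, -0.0]
width: 0.0937
```

Request:
step_arm(increments="0 0 2 0 0 0; 0 0 2 0 0 0; 0 0 0 0 0 0; 0 0 0 0 0 0; 0 0 0 0 0 0")

```text
time: 14.8
tool_pos: [0.5027, 0.035, 0.167]
ee_rot: [3.14, 0.0, 1.641]
wrist_force: [0.4, -0.5, 0.6]
width: 0.094
```

```bash
python3 - <<'E'
from h import *
plan((*K['blue'],.124,1.65))
E
```

```text
t 14.8 [0.5027 0.035  0.167 ] [3.14  0.    1.641] q6 -0.113 q1 -0.043
-0.02 -0.2 4.3 0 0 -0.01
```

Request:
step_arm(increments="0 -0.15 2.2 0 0 0; 0 0 2 0 0 0; 0 0 0 0 0 0; 0 0 0 0 0 0")

```text
time: 15.2
tool_pos: [0.501, 0.0352, 0.125]
ee_rot: [3.14, 0.0, 1.641]
wrist_force: [-0.1, -0.0, -0.4]
width: 0.0945
```

Request:
step_arm(increments="0 0 0 0 0 0; 0 0 0 0 0 0; 0 0 0 0 0 0; 0 0 0 0 0 0; 0 0 0 0 0 0", claw=1)

```text
time: 15.7
tool_pos: [0.5007, 0.0354, 0.1242]
ee_rot: [3.141, 0.0, 1.642]
wrist_force: [-1.0, -0.3, 0.3]
width: 0.0575
```

Request:
step_arm(increments="0 0 0 0 0 0; 0 0 0 0 0 0; 0 0 0 0 0 0.1; 0 0 0 0 0 0.1; 0 0 0 0 0 0")

```text
time: 16.2
tool_pos: [0.5009, 0.0354, 0.1242]
ee_rot: [3.141, 0.0, 1.443]
wrist_force: [0.2, 0.1, 0.1]
width: 0.0558
```

Request:
step_arm(increments="0 0 0 0 0 0.1; 0 0 0 0 0 0; 0 0 0 0 0 0")

```text
time: 16.5
tool_pos: [0.5008, 0.0354, 0.1242]
ee_rot: [3.141, -0.0, 1.345]
wrist_force: [0.7, 0.4, 1.2]
width: 0.0554
```

```bash
python3 -c "from h import *
st()"
```

```text
t 16.5 [0.5008 0.0354 0.1242] [ 3.141 -0.     1.345] F [0.72 0.44 1.17] T [-0.063 -0.234  0.598] q6 0.183 tau6 0.596 w 0.0554
```

Request:
step_arm(increments="0 0 0 0 0 0.08; 0 0 0 0 0 0; 0 0 0 0 0 0")

```text
time: 16.8
tool_pos: [0.5008, 0.0354, 0.1241]
ee_rot: [3.141, -0.0, 1.265]
wrist_force: [1.4, 0.1, 0.1]
width: 0.0555
```

```bash
python3 -c "from h import *
st()"
```

```text
t 16.8 [0.5008 0.0354 0.1241] [ 3.141 -0.     1.265] F [1.37 0.08 0.1 ] T [ 0.013 -0.277  0.636] q6 0.264 tau6 0.604 w 0.0555
```

Request:
step_arm(increments="0 0 0 0 0 0.08; 0 0 0 0 0 0; 0 0 0 0 0 0")

```text
time: 17.1
tool_pos: [0.5008, 0.0354, 0.1241]
ee_rot: [3.141, -0.0, 1.185]
wrist_force: [1.8, 0.2, 1.3]
width: 0.0556
```

```bash
python3 -c "from h import *
st()"
```

```text
t 17.1 [0.5008 0.0354 0.1241] [ 3.141 -0.     1.185] F [1.84 0.22 1.31] T [-0.044 -0.257  0.57 ] q6 0.344 tau6 0.605 w 0.0556
```

Request:
step_arm(increments="0 0 0 0 0 0.08; 0 0 0 0 0 0; 0 0 0 0 0 0")

```text
time: 17.4
tool_pos: [0.5007, 0.0354, 0.1242]
ee_rot: [3.141, -0.0, 1.104]
wrist_force: [1.1, 0.2, 1.9]
width: 0.0555
```

```bash
python3 -c "from h import *
st()"
```

```text
t 17.4 [0.5007 0.0354 0.1242] [ 3.141 -0.     1.104] F [1.14 0.19 1.86] T [-0.003 -0.256  0.591] q6 0.424 tau6 0.605 w 0.0555
```

Still loose, at 0.54 rad in total.

Request:
step_arm(increments="0 0 0 0 0 0.1; 0 0 0 0 0 0; 0 0 0 0 0 0")

```text
time: 17.7
tool_pos: [0.5007, 0.0354, 0.1241]
ee_rot: [3.141, -0.0, 1.005]
wrist_force: [2.0, 0.9, 1.4]
width: 0.0556
```

```bash
python3 -c "from h import *
st()"
```

```text
t 17.7 [0.5007 0.0354 0.1241] [ 3.141 -0.     1.005] F [2.02 0.87 1.44] T [ 0.011 -0.319  0.605] q6 0.524 tau6 0.606 w 0.0556
```

Request:
step_arm(increments="0 0 0 0 0 0.1; 0 0 0 0 0 0; 0 0 0 0 0 0")

```text
time: 18.0
tool_pos: [0.5007, 0.0354, 0.1241]
ee_rot: [3.141, -0.0, 0.905]
wrist_force: [1.8, 0.9, 2.6]
width: 0.0556
```

```bash
python3 -c "from h import *
st()"
```

```text
t 18.0 [0.5007 0.0354 0.1241] [ 3.141 -0.     0.905] F [1.79 0.91 2.57] T [ 0.024 -0.279  0.635] q6 0.623 tau6 0.639 w 0.0556
```

Request:
step_arm(increments="0 0 0 0 0 0.07; 0 0 0 0 0 0; 0 0 0 0 0 0")

```text
time: 18.3
tool_pos: [0.5007, 0.0355, 0.1241]
ee_rot: [3.141, -0.0, 0.834]
wrist_force: [1.8, -0.6, 2.4]
width: 0.0557
```

```bash
python3 -c "from h import *
st()"
```

```text
t 18.3 [0.5007 0.0355 0.1241] [ 3.141 -0.     0.834] F [ 1.76 -0.61  2.42] T [ 0.087 -0.299  0.716] q6 0.694 tau6 0.682 w 0.0557
```

Request:
step_arm(increments="0 0 0 0 0 0.03; 0 0 0 0 0 0; 0 0 0 0 0 0")

```text
time: 18.6
tool_pos: [0.5007, 0.0354, 0.1241]
ee_rot: [3.141, -0.0, 0.804]
wrist_force: [0.9, 0.2, 3.5]
width: 0.0552
```

```bash
python3 -c "from h import *
st()
plan((*K['green'],.204,1.4),start=(.5007,.0354,.204,.805))"
```

```text
t 18.6 [0.5007 0.0354 0.1241] [ 3.141 -0.     0.804] F [0.89 0.19 3.48] T [ 0.143 -0.282  0.708] q6 0.725 tau6 0.712 w 0.0552
t 18.6 [0.5007 0.0354 0.1241] [ 3.141 -0.     0.804] q6 0.725 q1 -0.042
-0.83 3.52 0 0 0 -0.12; -1.24 3.39 0 0 0 -0.12; -1.63 3.22 0 0 0 -0.12; -2 3 0 0 0 -0.12; -2.35 2.75 0 0 0 -0.12
```

Request:
step_arm(increments="0 0 0 0 0 0; 0 0 0 0 0 0; 0 0 0 0 0 0; 0 0 -4 0 0 0; 0 0 -4 0 0 0", claw=-1)

```text
time: 19.1
tool_pos: [0.4989, 0.0353, 0.2026]
ee_rot: [-3.137, 0.004, 0.801]
wrist_force: [1.0, -0.7, -0.5]
width: 0.0917
```

Request:
step_arm(increments="-0.8 3.5 0 0 0 -0.12; -1.2 3.4 0 0 0 -0.12; -1.6 3.2 0 0 0 -0.12; -2 3 0 0 0 -0.12; -2.4 2.8 0 0 0 -0.12")

```text
time: 19.6
tool_pos: [0.5994, -0.1173, 0.2034]
ee_rot: [-3.14, -0.0, 1.406]
wrist_force: [0.2, 0.8, 0.1]
width: 0.0938
```

Request:
step_arm(increments="0 0 2 0 0 0; 0 0 2 0 0 0; 0 0 0 0 0 0; 0 0 0 0 0 0; 0 0 0 0 0 0")

```text
time: 20.1
tool_pos: [0.5996, -0.116, 0.1653]
ee_rot: [3.14, 0.0, 1.402]
wrist_force: [-0.1, -0.3, 0.5]
width: 0.0941
```

```bash
python3 - <<'E'
from h import *
plan((*K['green'],.124,1.4))
E
```

```text
t 20.1 [ 0.5996 -0.116   0.1653] [3.14  0.    1.402] q6 -0.115 q1 -0.284
-0.04 -0.08 4.13 0 0 0
```

Request:
step_arm(increments="0 -0.08 2.1 0 0 0; 0 0 2 0 0 0; 0 0 0 0 0 0; 0 0 0 0 0 0")

```text
time: 20.5
tool_pos: [0.5987, -0.1158, 0.1241]
ee_rot: [3.14, 0.0, 1.402]
wrist_force: [-0.0, 0.8, 0.4]
width: 0.0939
```

Request:
step_arm(increments="0 0 0 0 0 0; 0 0 0 0 0 0; 0 0 0 0 0 0; 0 0 0 0 0 0; 0 0 0 0 0 0", claw=1)

```text
time: 21.0
tool_pos: [0.5984, -0.116, 0.1232]
ee_rot: [3.141, 0.0, 1.402]
wrist_force: [-0.6, 1.3, -0.2]
width: 0.0572
```

Request:
step_arm(increments="0 0 0 0 0 0; 0 0 0 0 0 0; 0 0 0 0 0 0.1; 0 0 0 0 0 0.1; 0 0 0 0 0 0")

```text
time: 21.5
tool_pos: [0.5987, -0.116, 0.1232]
ee_rot: [3.141, 0.0, 1.203]
wrist_force: [2.2, -0.9, 0.1]
width: 0.0556
```

Request:
step_arm(increments="0 0 0 0 0 0.1; 0 0 0 0 0 0; 0 0 0 0 0 0")

```text
time: 21.8
tool_pos: [0.5986, -0.116, 0.1232]
ee_rot: [3.141, -0.0, 1.105]
wrist_force: [1.5, -1.1, -0.3]
width: 0.0556
```

```bash
python3 -c "from h import *
st()"
```

```text
t 21.8 [ 0.5986 -0.116   0.1232] [ 3.141 -0.     1.105] F [ 1.46 -1.06 -0.25] T [-0.108 -0.394  0.586] q6 0.181 tau6 0.594 w 0.0556
```

Request:
step_arm(increments="0 0 0 0 0 0.08; 0 0 0 0 0 0; 0 0 0 0 0 0")

```text
time: 22.1
tool_pos: [0.5986, -0.1159, 0.1232]
ee_rot: [3.141, -0.0, 1.025]
wrist_force: [2.1, -0.8, 0.4]
width: 0.0558
```

```bash
python3 -c "from h import *
st()"
```

```text
t 22.1 [ 0.5986 -0.1159  0.1232] [ 3.141 -0.     1.025] F [ 2.15 -0.83  0.44] T [-0.05  -0.41   0.593] q6 0.262 tau6 0.603 w 0.0558
```

Request:
step_arm(increments="0 0 0 0 0 0.08; 0 0 0 0 0 0; 0 0 0 0 0 0")

```text
time: 22.4
tool_pos: [0.5985, -0.1159, 0.1232]
ee_rot: [3.141, -0.0, 0.945]
wrist_force: [2.8, -0.4, 1.0]
width: 0.0555
```

```bash
python3 -c "from h import *
st()"
```

```text
t 22.4 [ 0.5985 -0.1159  0.1232] [ 3.141 -0.     0.945] F [ 2.8  -0.44  1.  ] T [-0.056 -0.354  0.629] q6 0.342 tau6 0.603 w 0.0555
```

Request:
step_arm(increments="0 0 0 0 0 0.09; 0 0 0 0 0 0; 0 0 0 0 0 0")

```text
time: 22.7
tool_pos: [0.5984, -0.1159, 0.1232]
ee_rot: [3.141, -0.0, 0.855]
wrist_force: [1.9, -0.4, 1.8]
width: 0.0554
```

```bash
python3 -c "from h import *
st()"
```

```text
t 22.7 [ 0.5984 -0.1159  0.1232] [ 3.141 -0.     0.855] F [ 1.93 -0.39  1.8 ] T [-0.033 -0.358  0.575] q6 0.432 tau6 0.6 w 0.0554
```

Request:
step_arm(increments="0 0 0 0 0 0.1; 0 0 0 0 0 0; 0 0 0 0 0 0")

```text
time: 23.0
tool_pos: [0.5984, -0.1158, 0.1232]
ee_rot: [3.141, -0.0, 0.755]
wrist_force: [1.9, 0.2, 1.9]
width: 0.0556
```

```bash
python3 -c "from h import *
st()"
```

```text
t 23.0 [ 0.5984 -0.1158  0.1232] [ 3.141 -0.     0.755] F [1.89 0.17 1.92] T [ 0.052 -0.34   0.6  ] q6 0.532 tau6 0.596 w 0.0556
```

Request:
step_arm(increments="0 0 0 0 0 0.1; 0 0 0 0 0 0; 0 0 0 0 0 0")

```text
time: 23.3
tool_pos: [0.5984, -0.1158, 0.1232]
ee_rot: [-3.142, -0.0, 0.655]
wrist_force: [1.7, 0.8, 3.0]
width: 0.0556
```

```bash
python3 -c "from h import *
st()"
```

```text
t 23.3 [ 0.5984 -0.1158  0.1232] [-3.142 -0.     0.655] F [1.68 0.76 2.97] T [ 0.123 -0.285  0.598] q6 0.632 tau6 0.597 w 0.0556
```

Request:
step_arm(increments="0 0 0 0 0 0.1; 0 0 0 0 0 0; 0 0 0 0 0 0")

```text
time: 23.6
tool_pos: [0.5983, -0.1157, 0.1231]
ee_rot: [-3.141, -0.0, 0.555]
wrist_force: [0.6, 1.2, 2.5]
width: 0.0556
```

```bash
python3 -c "from h import *
st()"
```

```text
t 23.6 [ 0.5983 -0.1157  0.1231] [-3.141 -0.     0.555] F [0.64 1.23 2.55] T [ 0.097 -0.213  0.634] q6 0.732 tau6 0.597 w 0.0556
```

Request:
step_arm(increments="0 0 0 0 0 0.09; 0 0 0 0 0 0; 0 0 0 0 0 0")

```text
time: 23.9
tool_pos: [0.5982, -0.1156, 0.1232]
ee_rot: [-3.141, -0.0, 0.465]
wrist_force: [0.9, 3.1, 3.4]
width: 0.0553
```

```bash
python3 -c "from h import *
st()"
```

```text
t 23.9 [ 0.5982 -0.1156  0.1232] [-3.141 -0.     0.465] F [0.9  3.12 3.36] T [ 0.291 -0.103  0.587] q6 0.822 tau6 0.607 w 0.0553
```

Request:
step_arm(increments="0 0 0 0 0 0.08; 0 0 0 0 0 0; 0 0 0 0 0 0")

```text
time: 24.2
tool_pos: [0.5982, -0.1156, 0.1232]
ee_rot: [-3.141, -0.0, 0.385]
wrist_force: [0.2, 2.7, 4.5]
width: 0.0559
```

```bash
python3 -c "from h import *
st()"
```

```text
t 24.2 [ 0.5982 -0.1156  0.1232] [-3.141 -0.     0.385] F [0.24 2.69 4.45] T [ 0.46  -0.007  0.624] q6 0.902 tau6 0.634 w 0.0559
```

Request:
step_arm(increments="0 0 0 0 0 0.06; 0 0 0 0 0 0; 0 0 0 0 0 0")

```text
time: 24.5
tool_pos: [0.5982, -0.1156, 0.1231]
ee_rot: [-3.141, 0.0, 0.324]
wrist_force: [0.5, 2.5, 5.7]
width: 0.0554
```

```bash
python3 -c "from h import *
st()"
```

```text
t 24.5 [ 0.5982 -0.1156  0.1231] [-3.141  0.     0.324] F [0.47 2.48 5.73] T [0.615 0.1   0.66 ] q6 0.962 tau6 0.667 w 0.0554
```

Request:
step_arm(increments="0 0 0 0 0 0.04; 0 0 0 0 0 0; 0 0 0 0 0 0")

```text
time: 24.8
tool_pos: [0.5982, -0.1155, 0.1231]
ee_rot: [-3.141, 0.0, 0.284]
wrist_force: [0.3, 3.8, 5.7]
width: 0.0556
```

```bash
python3 -c "from h import *
st()
plan((.6254,.0085,.203,.98),start=(.598,-.1158,.203,.285))"
```

```text
t 24.8 [ 0.5982 -0.1155  0.1231] [-3.141  0.     0.284] F [0.32 3.83 5.71] T [0.604 0.097 0.68 ] q6 1.003 tau6 0.697 w 0.0556
t 24.8 [ 0.5982 -0.1155  0.1231] [-3.141  0.     0.284] q6 1.003 q1 -0.284
1.22 -2.23 0 0 0 -0.14; 1.52 -2.04 0 0 0 -0.14; 1.79 -1.81 0 0 0 -0.14; 2.02 -1.54 0 0 0 -0.14; 2.22 -1.25 0 0 0 -0.14
```

Request:
step_arm(increments="0 0 0 0 0 0; 0 0 0 0 0 0; 0 0 0 0 0 0; 0 0 -4 0 0 0; 0 0 -4 0 0 0", claw=-1)

```text
time: 25.3
tool_pos: [0.5969, -0.1161, 0.201]
ee_rot: [-3.139, 0.005, 0.281]
wrist_force: [1.0, 0.1, 0.3]
width: 0.0919
```

Request:
step_arm(increments="1.2 -2.2 0 0 0 -0.14; 1.5 -2 0 0 0 -0.14; 1.8 -1.8 0 0 0 -0.14; 2 -1.5 0 0 0 -0.14; 2.2 -1.3 0 0 0 -0.14")

```text
time: 25.8
tool_pos: [0.6255, 0.0075, 0.2023]
ee_rot: [-3.141, 0.001, 0.987]
wrist_force: [0.4, -0.3, 0.0]
width: 0.0936
```

Request:
step_arm(increments="0 0 2 0 0 0; 0 0 2 0 0 0; 0 0 0 0 0 0; 0 0 0 0 0 0; 0 0 0 0 0 0")

```text
time: 26.3
tool_pos: [0.626, 0.0068, 0.1642]
ee_rot: [3.14, -0.001, 0.981]
wrist_force: [0.5, -1.0, 0.8]
width: 0.094
```

```bash
python3 - <<'E'
from h import *
plan((.6254,.0085,.124,.98))
E
```

```text
t 26.3 [0.626  0.0068 0.1642] [ 3.14e+00 -1.00e-03  9.81e-01] q6 0.51 q1 -0.08
0.11 -0.15 4.02 0 0 0
```

Request:
step_arm(increments="0.1 -0.15 2 0 0 0; 0 0 2 0 0 0; 0 0 0 0 0 0; 0 0 0 0 0 0")

```text
time: 26.7
tool_pos: [0.6251, 0.0086, 0.124]
ee_rot: [3.141, -0.0, 0.981]
wrist_force: [0.4, -0.2, 1.0]
width: 0.0937
```

Request:
step_arm(increments="0 0 0 0 0 0; 0 0 0 0 0 0; 0 0 0 0 0 0; 0 0 0 0 0 0; 0 0 0 0 0 0", claw=1)

```text
time: 27.2
tool_pos: [0.6248, 0.0088, 0.1232]
ee_rot: [3.141, -0.0, 0.982]
wrist_force: [0.2, -0.0, -0.5]
width: 0.0572
```

Request:
step_arm(increments="0 0 0 0 0 0; 0 0 0 0 0 0; 0 0 0 0 0 0.1; 0 0 0 0 0 0; 0 0 0 0 0 0")

```text
time: 27.7
tool_pos: [0.6249, 0.0088, 0.1232]
ee_rot: [3.141, -0.0, 0.884]
wrist_force: [0.9, -1.2, 1.3]
width: 0.0556
```

```bash
python3 -c "from h import *
st()"
```

```text
t 27.7 [0.6249 0.0088 0.1232] [ 3.141 -0.     0.884] F [ 0.89 -1.15  1.34] T [-0.117 -0.19   0.46 ] q6 0.61 tau6 0.482 w 0.0556
```

Request:
step_arm(increments="0 0 0 0 0 0.1; 0 0 0 0 0 0; 0 0 0 0 0 0")

```text
time: 28.0
tool_pos: [0.6249, 0.0088, 0.1232]
ee_rot: [3.141, -0.0, 0.785]
wrist_force: [0.5, -0.6, 1.6]
width: 0.0555
```

```bash
python3 -c "from h import *
st()"
```

```text
t 28.0 [0.6249 0.0088 0.1232] [ 3.141 -0.     0.785] F [ 0.54 -0.61  1.63] T [-0.189 -0.167  0.691] q6 0.709 tau6 0.732 w 0.0555
```

Request:
step_arm(increments="0 0 0 0 0 0.1; 0 0 0 0 0 0; 0 0 0 0 0 0")

```text
time: 28.3
tool_pos: [0.6249, 0.0088, 0.1232]
ee_rot: [3.141, -0.0, 0.685]
wrist_force: [0.5, -0.9, 1.6]
width: 0.0555
```

```bash
python3 -c "from h import *
st()"
```

```text
t 28.3 [0.6249 0.0088 0.1232] [ 3.141 -0.     0.685] F [ 0.54 -0.86  1.61] T [-0.166 -0.193  0.83 ] q6 0.809 tau6 0.807 w 0.0555
```

Request:
step_arm(increments="0 0 0 0 0 0.12; 0 0 0 0 0 0; 0 0 0 0 0 0")

```text
time: 28.6
tool_pos: [0.6248, 0.0089, 0.1232]
ee_rot: [3.141, -0.0, 0.566]
wrist_force: [0.8, -1.2, 1.7]
width: 0.0553
```

```bash
python3 -c "from h import *
st()"
```

```text
t 28.6 [0.6248 0.0089 0.1232] [ 3.141 -0.     0.566] F [ 0.8  -1.25  1.66] T [-0.078 -0.124  0.904] q6 0.929 tau6 0.905 w 0.0553
```

Request:
step_arm(increments="0 0 0 0 0 0.07; 0 0 0 0 0 0; 0 0 0 0 0 0")

```text
time: 28.9
tool_pos: [0.6248, 0.009, 0.1231]
ee_rot: [3.142, -0.0, 0.495]
wrist_force: [0.1, 0.2, 3.0]
width: 0.0556
```

```bash
python3 -c "from h import *
st()"
```

```text
t 28.9 [0.6248 0.009  0.1231] [ 3.142 -0.     0.495] F [0.07 0.15 3.01] T [-0.049 -0.032  0.965] q6 1.0 tau6 0.973 w 0.0556
```

Request:
step_arm(increments="0 0 0 0 0 0.07; 0 0 0 0 0 0; 0 0 0 0 0 0")

```text
time: 29.2
tool_pos: [0.6248, 0.009, 0.1232]
ee_rot: [-3.142, -0.0, 0.424]
wrist_force: [-0.6, 0.2, 2.7]
width: 0.0552
```

```bash
python3 -c "from h import *
st()
plan((.4741,-.0905,.204,.9),start=(.6249,.0088,.204,.425))"
```

```text
t 29.2 [0.6248 0.009  0.1232] [-3.142 -0.     0.424] F [-0.63  0.24  2.66] T [-0.062 -0.017  1.057] q6 1.07 tau6 1.041 w 0.0552
t 29.2 [0.6248 0.009  0.1232] [-3.142 -0.     0.424] q6 1.07 q1 -0.076
-4.46 0.71 0 0 0 -0.12; -4.51 0.17 0 0 0 -0.12; -4.5 -0.36 0 0 0 -0.12; -4.42 -0.89 0 0 0 -0.12
```

Request:
step_arm(increments="0 0 0 0 0 0; 0 0 0 0 0 0; 0 0 0 0 0 0; 0 0 -4 0 0 0; 0 0 -4 0 0 0", claw=-1)

```text
time: 29.7
tool_pos: [0.6233, 0.0089, 0.2012]
ee_rot: [-3.139, 0.005, 0.421]
wrist_force: [1.1, 0.1, 0.1]
width: 0.0916
```

Request:
step_arm(increments="-4.5 0.7 0 0 0 -0.12; -4.5 0.2 0 0 0 -0.12; -4.5 -0.4 0 0 0 -0.12; -4.4 -0.9 0 0 0 -0.12; 0 0 0 0 0 0")

```text
time: 30.2
tool_pos: [0.4698, -0.0919, 0.2029]
ee_rot: [-3.141, 0.002, 0.898]
wrist_force: [0.4, 0.5, 0.0]
width: 0.0939
```

Request:
step_arm(increments="0 0 2 0 0 0; 0 0 2 0 0 0; 0 0 0 0 0 0; 0 0 0 0 0 0; 0 0 0 0 0 0")

```text
time: 30.7
tool_pos: [0.4744, -0.0899, 0.1641]
ee_rot: [3.14, -0.001, 0.902]
wrist_force: [0.4, 0.4, 0.3]
width: 0.094
```

```bash
python3 - <<'E'
from h import *
plan((.4739,-.0905,.124,.9))
E
```

```text
t 30.7 [ 0.4744 -0.0899  0.1641] [ 3.14e+00 -1.00e-03  9.02e-01] q6 0.364 q1 -0.305
-0.08 -0.01 4.01 0 0 0
```

Request:
step_arm(increments="-0.05 0 2 0 0 0; 0 0 2 0 0 0; 0 0 0 0 0 0; 0 0 0 0 0 0")

```text
time: 31.1
tool_pos: [0.4737, -0.0904, 0.1239]
ee_rot: [3.141, -0.0, 0.902]
wrist_force: [0.1, -0.6, 1.0]
width: 0.0942
```

Request:
step_arm(increments="0 0 0 0 0 0; 0 0 0 0 0 0; 0 0 0 0 0 0; 0 0 0 0 0 0; 0 0 0 0 0 0", claw=1)

```text
time: 31.6
tool_pos: [0.4733, -0.0904, 0.1232]
ee_rot: [3.141, -0.0, 0.902]
wrist_force: [0.4, 0.5, 0.2]
width: 0.0574
```

Request:
step_arm(increments="0 0 0 0 0 0; 0 0 0 0 0 0; 0 0 0 0 0 0.1; 0 0 0 0 0 0.1; 0 0 0 0 0 0")

```text
time: 32.1
tool_pos: [0.473, -0.0902, 0.1232]
ee_rot: [-3.141, 0.0, 0.704]
wrist_force: [-1.1, 0.9, 2.0]
width: 0.0554
```

Request:
step_arm(increments="0 0 0 0 0 0.1; 0 0 0 0 0 0; 0 0 0 0 0 0")

```text
time: 32.4
tool_pos: [0.4729, -0.09, 0.1231]
ee_rot: [-3.141, 0.0, 0.606]
wrist_force: [-1.7, 1.3, 3.5]
width: 0.0558
```

```bash
python3 -c "from h import *
st()"
```

```text
t 32.4 [ 0.4729 -0.09    0.1231] [-3.141  0.     0.606] F [-1.75  1.32  3.5 ] T [0.297 0.371 0.843] q6 0.659 tau6 0.778 w 0.0558
```

Request:
step_arm(increments="0 0 0 0 0 0.12; 0 0 0 0 0 0; 0 0 0 0 0 0")

```text
time: 32.7
tool_pos: [0.4727, -0.0898, 0.1231]
ee_rot: [-3.14, 0.0, 0.486]
wrist_force: [-4.5, 3.1, 3.7]
width: 0.0556
```

```bash
python3 -c "from h import *
st()"
```

```text
t 32.7 [ 0.4727 -0.0898  0.1231] [-3.14   0.     0.486] F [-4.52  3.14  3.73] T [0.52  0.663 0.877] q6 0.779 tau6 0.877 w 0.0556
```

Request:
step_arm(increments="0 0 0 0 0 0.08; 0 0 0 0 0 0; 0 0 0 0 0 0")

```text
time: 33.0
tool_pos: [0.4727, -0.0897, 0.1231]
ee_rot: [-3.14, 0.0, 0.406]
wrist_force: [-3.7, 2.8, 4.8]
width: 0.0557
```

```bash
python3 -c "from h import *
st()"
```

```text
t 33.0 [ 0.4727 -0.0897  0.1231] [-3.14   0.     0.406] F [-3.69  2.79  4.77] T [0.648 0.707 0.97 ] q6 0.859 tau6 0.957 w 0.0557
```

Request:
step_arm(increments="0 0 0 0 0 0.08; 0 0 0 0 0 0; 0 0 0 0 0 0")

```text
time: 33.3
tool_pos: [0.4727, -0.0895, 0.1231]
ee_rot: [-3.14, 0.001, 0.326]
wrist_force: [-4.2, 3.2, 4.6]
width: 0.0558
```

```bash
python3 -c "from h import *
st()
plan((.5007,.0354,.204,.9),start=(.473,-.0899,.204,.325))"
```

```text
t 33.3 [ 0.4727 -0.0895  0.1231] [-3.14e+00  1.00e-03  3.26e-01] F [-4.16  3.21  4.55] T [0.665 0.699 1.019] q6 0.939 tau6 1.031 w 0.0558
t 33.3 [ 0.4727 -0.0895  0.1231] [-3.14e+00  1.00e-03  3.26e-01] q6 0.939 q1 -0.306
1.33 -2.2 0 0 0 -0.12; 1.57 -2.03 0 0 0 -0.12; 1.79 -1.84 0 0 0 -0.12; 1.99 -1.62 0 0 0 -0.12; 2.16 -1.38 0 0 0 -0.12
```

Request:
step_arm(increments="0 0 0 0 0 0; 0 0 0 0 0 0; 0 0 0 0 0 0; 0 0 -4 0 0 0; 0 0 -4 0 0 0", claw=-1)

```text
time: 33.8
tool_pos: [0.4722, -0.0904, 0.202]
ee_rot: [-3.14, 0.003, 0.321]
wrist_force: [0.1, -0.1, 0.6]
width: 0.0917
```

Request:
step_arm(increments="1.3 -2.2 0 0 0 -0.12; 1.6 -2 0 0 0 -0.12; 1.8 -1.8 0 0 0 -0.12; 2 -1.6 0 0 0 -0.12; 2.2 -1.4 0 0 0 -0.12")

```text
time: 34.3
tool_pos: [0.5014, 0.0355, 0.2028]
ee_rot: [3.141, -0.0, 0.926]
wrist_force: [0.1, -0.6, 0.1]
width: 0.0943
```

Request:
step_arm(increments="0 0 2 0 0 0; 0 0 2 0 0 0; 0 0 0 0 0 0; 0 0 0 0 0 0; 0 0 0 0 0 0")

```text
time: 34.8
tool_pos: [0.5016, 0.0346, 0.1642]
ee_rot: [3.14, -0.001, 0.921]
wrist_force: [-0.5, -0.9, 0.4]
width: 0.0942
```

```bash
python3 - <<'E'
from h import *
plan((.5007,.0354,.124,.92))
E
```

```text
t 34.8 [0.5016 0.0346 0.1642] [ 3.14e+00 -1.00e-03  9.21e-01] q6 0.606 q1 -0.044
0.01 -0.12 4.02 0 0 0
```

Request:
step_arm(increments="0 -0.1 2 0 0 0; 0 0 2 0 0 0; 0 0 0 0 0 0; 0 0 0 0 0 0")

```text
time: 35.2
tool_pos: [0.5005, 0.0353, 0.124]
ee_rot: [3.141, -0.001, 0.921]
wrist_force: [0.5, -0.4, 0.3]
width: 0.0941
```

Request:
step_arm(increments="0 0 0 0 0 0; 0 0 0 0 0 0; 0 0 0 0 0 0; 0 0 0 0 0 0; 0 0 0 0 0 0", claw=1)

```text
time: 35.7
tool_pos: [0.5001, 0.0355, 0.1232]
ee_rot: [3.141, -0.0, 0.922]
wrist_force: [0.2, -0.1, -0.3]
width: 0.0573
```

Request:
step_arm(increments="0 0 0 0 0 0; 0 0 0 0 0 0; 0 0 0 0 0 0.1; 0 0 0 0 0 0.1; 0 0 0 0 0 0")

```text
time: 36.2
tool_pos: [0.5004, 0.0353, 0.1232]
ee_rot: [3.14, -0.0, 0.724]
wrist_force: [1.9, -1.2, -0.4]
width: 0.0557
```

Request:
step_arm(increments="0 0 0 0 0 0.1; 0 0 0 0 0 0; 0 0 0 0 0 0")

```text
time: 36.5
tool_pos: [0.5004, 0.0354, 0.1232]
ee_rot: [3.141, -0.0, 0.626]
wrist_force: [1.5, -2.7, 0.1]
width: 0.0558
```

```bash
python3 -c "from h import *
st()"
```

```text
t 36.5 [0.5004 0.0354 0.1232] [ 3.141 -0.     0.626] F [ 1.48 -2.73  0.14] T [-0.319 -0.464  0.778] q6 0.903 tau6 0.79 w 0.0558
```

Request:
step_arm(increments="0 0 0 0 0 0.12; 0 0 0 0 0 0; 0 0 0 0 0 0")

```text
time: 36.8
tool_pos: [0.5003, 0.0354, 0.1232]
ee_rot: [3.141, -0.001, 0.506]
wrist_force: [3.2, -2.7, 0.9]
width: 0.0557
```

```bash
python3 -c "from h import *
st()"
```

```text
t 36.8 [0.5003 0.0354 0.1232] [ 3.141e+00 -1.000e-03  5.060e-01] F [ 3.24 -2.74  0.87] T [-0.323 -0.445  0.92 ] q6 1.023 tau6 0.888 w 0.0557
```

Request:
step_arm(increments="0 0 0 0 0 0.08; 0 0 0 0 0 0; 0 0 0 0 0 0")

```text
time: 37.1
tool_pos: [0.5003, 0.0354, 0.1232]
ee_rot: [3.141, -0.001, 0.425]
wrist_force: [3.6, -2.0, 1.3]
width: 0.0556
```

```bash
python3 -c "from h import *
st()"
```

```text
t 37.1 [0.5003 0.0354 0.1232] [ 3.141e+00 -1.000e-03  4.250e-01] F [ 3.55 -1.96  1.32] T [-0.382 -0.524  0.942] q6 1.104 tau6 0.964 w 0.0556
```

Request:
step_arm(increments="0 0 0 0 0 0.08; 0 0 0 0 0 0; 0 0 0 0 0 0")

```text
time: 37.4
tool_pos: [0.5003, 0.0355, 0.1232]
ee_rot: [3.141, -0.001, 0.345]
wrist_force: [3.2, -1.7, 1.4]
width: 0.0555
```

```bash
python3 -c "from h import *
st()
plan((.5984,-.1158,.204,.9),start=(.5004,.0354,.204,.345))"
```

```text
t 37.4 [0.5003 0.0355 0.1232] [ 3.141e+00 -1.000e-03  3.450e-01] F [ 3.16 -1.72  1.41] T [-0.324 -0.558  1.006] q6 1.184 tau6 1.041 w 0.0555
t 37.4 [0.5003 0.0355 0.1232] [ 3.141e+00 -1.000e-03  3.450e-01] q6 1.184 q1 -0.042
1.03 4.39 0 0 0 -0.14; 0.41 4.49 0 0 0 -0.14; -0.21 4.5 0 0 0 -0.14; -0.83 4.43 0 0 0 -0.14
```

Request:
step_arm(increments="0 0 0 0 0 0; 0 0 0 0 0 0; 0 0 0 0 0 0; 0 0 -4 0 0 0; 0 0 -4 0 0 0", claw=-1)

```text
time: 37.9
tool_pos: [0.4982, 0.0358, 0.2017]
ee_rot: [-3.139, 0.006, 0.342]
wrist_force: [0.7, -0.1, 0.1]
width: 0.0915
```

Request:
step_arm(increments="1 4.4 0 0 0 -0.14; 0.4 4.5 0 0 0 -0.14; -0.2 4.5 0 0 0 -0.14; -0.8 4.4 0 0 0 -0.14; 0 0 0 0 0 0")

```text
time: 38.4
tool_pos: [0.5987, -0.12, 0.2003]
ee_rot: [-3.139, 0.002, 0.898]
wrist_force: [0.0, 0.1, 0.4]
width: 0.094
```

Request:
step_arm(increments="0 0 2 0 0 0; 0 0 2 0 0 0; 0 0 0 0 0 0; 0 0 0 0 0 0; 0 0 0 0 0 0")

```text
time: 38.9
tool_pos: [0.5981, -0.1153, 0.1645]
ee_rot: [3.14, -0.001, 0.902]
wrist_force: [-0.6, -0.5, 0.2]
width: 0.0942
```

```bash
python3 - <<'E'
from h import *
plan((.5984,-.1158,.124,.9))
E
```

```text
t 38.9 [ 0.5981 -0.1153  0.1645] [ 3.14e+00 -1.00e-03  9.02e-01] q6 0.385 q1 -0.284
-0.02 0.05 4.05 0 0 0
```

Request:
step_arm(increments="0 0.05 2 0 0 0; 0 0 2 0 0 0; 0 0 0 0 0 0; 0 0 0 0 0 0")

```text
time: 39.3
tool_pos: [0.5984, -0.1159, 0.1241]
ee_rot: [3.141, -0.0, 0.902]
wrist_force: [-0.5, 0.9, 1.1]
width: 0.0941
```

Request:
step_arm(increments="0 0 0 0 0 0; 0 0 0 0 0 0; 0 0 0 0 0 0; 0 0 0 0 0 0; 0 0 0 0 0 0", claw=1)

```text
time: 39.8
tool_pos: [0.5982, -0.116, 0.1232]
ee_rot: [3.141, -0.0, 0.902]
wrist_force: [-0.3, 0.2, -0.3]
width: 0.0575
```

Request:
step_arm(increments="0 0 0 0 0 0; 0 0 0 0 0 0; 0 0 0 0 0 0.1; 0 0 0 0 0 0.1; 0 0 0 0 0 0")

```text
time: 40.3
tool_pos: [0.5981, -0.116, 0.1231]
ee_rot: [3.141, 0.0, 0.704]
wrist_force: [0.6, -1.7, -0.4]
width: 0.0557
```

Request:
step_arm(increments="0 0 0 0 0 0.1; 0 0 0 0 0 0; 0 0 0 0 0 0")

```text
time: 40.6
tool_pos: [0.5981, -0.1159, 0.1231]
ee_rot: [3.142, 0.0, 0.606]
wrist_force: [-0.9, 0.2, 2.3]
width: 0.0559
```

```bash
python3 -c "from h import *
st()"
```

```text
t 40.6 [ 0.5981 -0.1159  0.1231] [3.142 0.    0.606] F [-0.95  0.24  2.25] T [-0.013  0.087  0.826] q6 0.681 tau6 0.771 w 0.0559
```

Request:
step_arm(increments="0 0 0 0 0 0.12; 0 0 0 0 0 0; 0 0 0 0 0 0")

```text
time: 40.9
tool_pos: [0.598, -0.1158, 0.1231]
ee_rot: [-3.141, 0.0, 0.486]
wrist_force: [-1.3, 0.7, 2.7]
width: 0.0556
```

```bash
python3 -c "from h import *
st()"
```

```text
t 40.9 [ 0.598  -0.1158  0.1231] [-3.141  0.     0.486] F [-1.25  0.75  2.7 ] T [0.151 0.288 0.874] q6 0.801 tau6 0.866 w 0.0556
```

Request:
step_arm(increments="0 0 0 0 0 0.09; 0 0 0 0 0 0; 0 0 0 0 0 0")

```text
time: 41.2
tool_pos: [0.598, -0.1157, 0.1231]
ee_rot: [-3.141, 0.0, 0.395]
wrist_force: [-2.5, 1.5, 3.0]
width: 0.056
```

```bash
python3 -c "from h import *
st()"
```

```text
t 41.2 [ 0.598  -0.1157  0.1231] [-3.141  0.     0.395] F [-2.55  1.54  3.  ] T [0.191 0.371 0.935] q6 0.891 tau6 0.95 w 0.056
```

Request:
step_arm(increments="0 0 0 0 0 0.08; 0 0 0 0 0 0; 0 0 0 0 0 0")

```text
time: 41.5
tool_pos: [0.5979, -0.1156, 0.1232]
ee_rot: [-3.141, 0.0, 0.315]
wrist_force: [-2.4, 1.9, 3.2]
width: 0.0558
```

```bash
python3 -c "from h import *
st()"
```

```text
t 41.5 [ 0.5979 -0.1156  0.1232] [-3.141  0.     0.315] F [-2.43  1.91  3.21] T [0.334 0.446 1.009] q6 0.972 tau6 1.027 w 0.0558
```

Request:
step_arm(increments="0 0 0 0 0 0; 0 0 0 0 0 0; 0 0 0 0 0 0; 0 0 -4 0 0 0; 0 0 -4 0 0 0", claw=-1)

```text
time: 42.0
tool_pos: [0.5971, -0.1161, 0.2014]
ee_rot: [-3.139, 0.004, 0.311]
wrist_force: [0.0, -0.6, 1.2]
width: 0.0918
```

Request:
step_arm(increments="0 0 -4 0 0 0; -4 0 -2 0 0 0; -4 0 0 0 0 0; -4 0 0 0 0 0; -4 0 0 0 0 0")

```text
time: 42.5
tool_pos: [0.4446, -0.1658, 0.263]
ee_rot: [3.14, -0.0, 0.312]
wrist_force: [-0.4, -0.2, -0.2]
width: 0.0941
```

Request:
step_arm(increments="-3 0 0 0 0 0; -2 0 0 0 0 0; 0 0 0 0 0 0; 0 0 0 0 0 0; 0 0 0 0 0 0")

```text
time: 43.0
tool_pos: [0.399, -0.1803, 0.2628]
ee_rot: [-3.141, -0.0, 0.312]
wrist_force: [0.6, -0.7, 0.7]
width: 0.0941
```

```bash
python3 -c "from h import *
st()
g=snapshot('scene')[:,:,::-1];cv2.imwrite('pics/end.png',g)
"
```

```text
t 43.0 [ 0.399  -0.1803  0.2628] [-3.141 -0.     0.312] F [ 0.59 -0.73  0.67] T [-0.024 -0.005 -0.08 ] q6 0.704 tau6 0.004 w 0.0941
```

View pics/end.png

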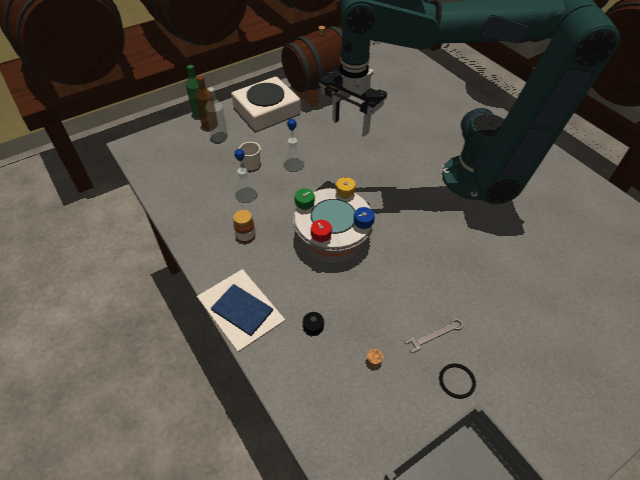

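The final picture shows the arm clear of the vessel, with the gripper near (355,95) and the cover at (333,217). The glass looks whole and the bystanders stand where they were at the start.

```bash
python3 -c "from bench import *
print(close_job())"
```

```text
the job is handed in; nothing more can be done
None
```

All four knobs were tightened crosswise in two rounds (red, yellow, blue, green each time), letting go of each knob in between, and the job was handed in at about 43 s.

| Knob | Round 1 held torque (N m) | Round 2 held torque (N m) |
|---|---|---|
| Red | 0.70 | 1.06 |
| Yellow | 0.71 | 1.02 |
| Blue | 0.71 | 1.01 |
| Green | 0.68 | 1.01 |

- **Torque:** these are wrist-sensor readings with about 0.03–0.05 N m of noise. All lie inside the snug and firm ranges. The joint-6 torque agreed to within about 0.04 N m. One joint-6 reading of 1.02 N m on yellow in round 1 was read just as a turn ended. The wrist showed 0.59 N m at that moment, and joint 6 was back to 0.60 N m after the next step.
- **Forces on the cover:** upward wrist force stayed at or below 8 N while gripping.
- **Red, first grip:** I closed on it once about 7 mm too high, then opened and re-gripped before turning.
- **Last checks:** the final picture shows the arm clear, the gripper open, the glass looking whole and the bystanders undisturbed. I did not re-feel the earlier knobs after tightening the last one.

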